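# Slide the phone into the desk tray's pocket

### The arm

A 6-joint arm with a two-finger parallel gripper is mounted at the origin on a cart in front of the work surface, level with it; the furniture and walls round the work are solid. World frame = base frame: x ahead of the robot, y to its left, z up, the work surface at z = 0. Lengths are in m, angles in degrees, forces in N, time in s.
With the tool pointing down it reaches from about 0.375 to 0.9 m from the base axis. Payload 3.1 kg.
Tool frame: the origin (TCP) lies between the finger pads; the fingertips stand 22 mm ahead of it and the grasp point (between the pads) lies 3 mm ahead of it; z points along the fingers, y is the line along which they close (so a half turn about z gives the same grasp; the last joint's range is limited). The gripper opens to 87 mm and grips with 3 to 60 N. Pads are 19 mm wide; open, the fingers measure 117 mm over their backs; the gripper's body (75 mm by 190 mm) begins 51 mm behind the grasp point.
Start: joints at [-80.644, 30.224, 82.088, -0, 67.689, -10.227], TCP at [0.21, -0.589, 0.245] pointing down, gripper open.
Joint ranges: [-176.69, 176.69], [-43.24, 126.21], [12.49, 139.97], [-82, 262], [0, 151.66], [-163.58, 163.58]. Speed limits (degrees/s): [159.86, 159.86, 180, 180, 180, 180].

### API

Orientations are given as a 3x3 rotation matrix whose columns are the frame's x, y, z axes.
In Python, from rig import bot, capture, search_frame, outline_of, spot_point gives the robot as it stands.
- The arm moves only by the tool jog_arm, never from a script. Its argument "rows" is text: rows parted by semicolons, each of 7 numbers parted by spaces: the opening, from 0 (shut) to 1 (fully open), then the shift along the tool's x, y, z as a fraction of full scale, then the turn, a rotation vector about the tool's x, y, z as a fraction of full scale. A call has 1 to 20 rows; each row is the pose to reach, as a shift and turn from the pose commanded when the call began, along the tool's axes at that moment; what a row does not reach only later rows make up. Full scale, the value 1, is 0.5 m for a shift and pi/4 rad for a turn. A row lasts 1/12 s, in which the tool goes at most 41.7 mm and 7.16 degrees, less where a joint would pass 70% of its speed; a pose out of reach is approached as far as the arm can. A call with a number of a shift or a turn outside -1 to 1 is refused whole. A call with a gripper value outside its range is refused whole. The fingers move at their own pace and stop on an object; the grip force is fixed at half the most. Time passes only in rows, so rows that repeat a pose let the fingers close. It gives the time, the measured TCP pose, the force, the opening and the grip force at its end, in the units of the state.
- bot.read_state(): the state, without advancing time (a new reading comes with each control period).
- capture(name): name is "scene" or "top" or "wrist"; returns a dict with "pixels" (420x560x3 uint8, red, green, blue), "fx", "fy", "cx", "cy" (pixels), "R" (3x3) and "t" (3): a world point X has camera coordinates R X + t; the wrist camera has in their place "mount" (4x4, takes a point from camera to tool coordinates, whose origin is the TCP and whose axes are the flange's). Camera axes: x right, y down, z forward; pixel columns grow to the right and rows downward; lengths in m; the calibration is good to about 2 mm. A picture is of the moment at which its call begins: read the wrist's pose just before it. There is no depth.
- bot.hand_in(): hands the job in; it is judged then, once.
Trained networks look in a picture, given as the dict that the camera call returned (one of the last four; its "shot" number tells which), for a name from the list of things; names that differ only in an ending like _2 or _b are one class to them, and where a whole thing is asked for, a point or a joint stands for the part that bears it (a point fixed in the world has none). Each returns a list of dicts, best first, with "conf" (0 to 1); they miss things now and then, are a little off and sometimes report something else, mostly with a low value. They report only what shows in the picture. A call takes as long as a camera call. They do not tell look-alikes from the thing itself.
- search_frame(label, picture): "point" ([x, y, z] in m, in world coordinates, good to about 4 mm: the middle of the surface that is visible of it).
- outline_of(label, picture): "region" (420x560 bool, what is visible of it).
- spot_point(label, picture): "point" ([x, y, z] in m, in world coordinates, good to about 4 mm: a listed point, or the origin of a listed thing).
The state is a dict: "time_s": time; "joint_positions": joint angles; "qvel": joint speeds; "tau": joint torques, N m; "position": TCP position; "tcp_rot": TCP orientation; "force": force on the tool from outside, world axes, zero at the start; "moment": the same for the moment, N m; "opening": opening from 0.0 (shut) to 1.0 (fully open); "grasp_force": force on a finger pad.
Only numpy, scipy, OpenCV 4.12 (cv2) and the standard library are available. Lean on these libraries where they do the work, as an engineer would, in place of code of your own. Each camera call takes 0.05 s, during which the arm holds its last target. There are 200 camera calls.

### The job

Put the phone away in the pocket of the wooden desk tray without picking it up: straighten it and push it back over the tray until its far short end lies squarely against the raised fence, then slide it along the fence until it drops flat into the pocket in the left half of the tray. Push it gently by its edges only, stop as soon as it has dropped in, never bring the fingers over its screen, and leave the earbud case and the mug where they are.

Things in the scene. Friction and masses are not known exactly. Their poses are not given: they have to be found in the camera images.
- tray: Wooden desk tray, 234 (x) x 296 (y) mm, fixed. Origin: centre of its underside, on the desk top; x points away from the robot to the fence, y left along the fence, z up. Its deck is flat, 7.3 mm above the origin: right (y < -12 mm) a plain fixed panel, left an adjustable leaf with the pocket that laps under the plain panel and lies 0.3 mm lower.
- fence (a point): Middle of the fence's foot: inner face at deck height, 109 mm along tray x from the tray's origin. The fence is a raised strip, 8 mm thick, 14 mm above the deck, along the tray's whole far edge. The deck runs 226 mm from it towards the robot. A phone pushed back askew jams with one corner on the fence; first turned straight by two fingertips against its long side, it goes home squarely.
- deck_middle (a point): Middle of the plain panel's surface, at (0, -77, 7.3) mm in the tray's frame. Pocket: rectangular cut-out in the leaf, 77.5 (y) x 159 mm (x), 3 mm deep, beginning at the fence, rigid sides. The leaf is set differently each time: the pocket's centre is at y = 30 to 92 mm in the tray's frame and is not measured, so feel or see the drop.
- phone_center (a point): Centre of the phone: flat black slab, 156 (its x axis) x 74 (y) x 8.5 mm, 0.14 to 0.24 kg, loose, smooth. Starts on the plain panel, 5 to 25 mm off the fence, up to 0.2 rad askew. Centre 11.6 mm above the tray's origin on the plain panel, 8.3 mm in the pocket: it tips over the edge, falls in, stands 5.5 mm proud of the leaf and is stopped by the pocket's far side if pushed on.
- earbuds: Small white earbud case, 26 x 60 x 42 mm, standing loose on the desk to the right of the tray; bystander. Origin: centre of its underside.
- coffee_mug: Two-tone mug, 81 mm across (116 mm with its handle), 94 mm high, standing loose on the desk to the left of the tray; bystander. Origin: centre of its underside.
There are look-alikes about, which are no part of the job. Of the things that look like the part that bears phone_center, the larger one is meant.

How it is judged:
By the outcome, as a careful person would: the job done as asked, in the order asked, and still so for the second after the job is handed in, with the robot touching nothing.
It also fails if it takes over 66 s, if anything falls off the work surface, if the arm or the gripper's body presses on something with over 40 N, if the wrist force passes 120 N, or if a joint passes its speed limit or range.

## Working session

There is one attempt and no reset: what is moved stays moved. The work goes in short steps, Python scripts to look and compute and a tool call to move; the robot and the scene stay as the last step left them, time stands still between calls to the robot, and variables do not carry over. Pictures are saved under pics/ and viewed, at most 10 in all, crops included, and the job is handed in when it is done.

Besides the shell and the picture viewer there is one more tool, called after "Request:" as name(argument=value, ...), one argument or row to a line, values as JSON. jog_arm: Moves the arm, as the interface text tells. Its arguments: {"type":"object","properties":{"rows":{"type":"string"}},"required":["rows"]}

```bash
ls; mkdir -p pics; cat > h.py <<'E'
import numpy as np, cv2
from rig import bot, capture, search_frame, outline_of, spot_point
def save(p,n): cv2.imwrite('pics/'+n+'.png', cv2.cvtColor(p['pixels'],cv2.COLOR_RGB2BGR))
def plane(p,uv,z):
    uv=np.atleast_2d(uv).astype(float)
    d=np.c_[(uv[:,0]-p['cx'])/p['fx'],(uv[:,1]-p['cy'])/p['fy'],np.ones(len(uv))]
    R,t=np.array(p['R']),np.array(p['t']); c=-R.T@t; w=d@R
    return c+w*((z-c[2])/w[:,2])[:,None]
def proj(p,X):
    q=np.atleast_2d(X)@np.array(p['R']).T+np.array(p['t']); return np.c_[p['fx']*q[:,0]/q[:,2]+p['cx'],p['fy']*q[:,1]/q[:,2]+p['cy']]
E
python3 - <<'E'
from h import *
np.set_printoptions(precision=4,suppress=True)
s=bot.read_state(); print(s['position'],s['tcp_rot'],s['time_s'])
a=capture('top'); b=capture('scene'); save(a,'top0'); save(b,'scene0')
for p,n in((a,'top'),(b,'scene')):
  for l in ('tray','fence','deck_middle','phone_center','earbuds','coffee_mug'):
    print(n,l,[(np.round(d['point'],4),round(d['conf'],2)) for d in spot_point(l,p)])
print(np.array(a['R']),a['t'],a['fx'])
cv2.imwrite('pics/two.png',np.hstack([cv2.imread('pics/top0.png'),cv2.imread('pics/scene0.png')])[:, :])
E
```

```text
pics
[ 0.2094 -0.5882  0.2436] [[ 0.9422  0.3352 -0.0003]
 [ 0.3352 -0.9422  0.0021]
 [ 0.0004 -0.0021 -1.    ]] 0.0
top tray [(array([0.5652, 0.0695, 0.0006]), 0.91)]
top fence [(array([0.6727, 0.0961, 0.01  ]), 0.8)]
top deck_middle [(array([ 0.5788, -0.0051,  0.0107]), 0.7)]
top phone_center [(array([ 0.5929, -0.012 ,  0.0082]), 0.75), (array([ 0.4183, -0.2398,  0.0019]), 0.64)]
top earbuds [(array([ 0.5374, -0.1936,  0.003 ]), 0.65)]
top coffee_mug [(array([0.5235, 0.3145, 0.0024]), 0.56)]
scene tray [(array([ 0.5665,  0.0699, -0.0005]), 0.89)]
scene fence [(array([0.6688, 0.0944, 0.0087]), 0.84)]
scene deck_middle [(array([ 0.5824, -0.0047,  0.0117]), 0.76)]
scene phone_center [(array([ 0.4102, -0.2368,  0.008 ]), 0.96), (array([ 0.5923, -0.0155,  0.0098]), 0.91)]
scene earbuds [(array([ 0.5352, -0.1898, -0.0064]), 0.74), (array([ 0.5884, -0.0134,  0.0128]), 0.6)]
scene coffee_mug [(array([0.5204, 0.3156, 0.0031]), 0.84), (array([ 0.5369, -0.191 , -0.0045]), 0.48)]
[[-0.0291 -0.9996 -0.002 ]
 [-0.9905  0.0292 -0.1345]
 [ 0.1345 -0.0019 -0.9909]] [0.03   0.5473 0.9223] 385.8960531028762
```

View pics/top0.png

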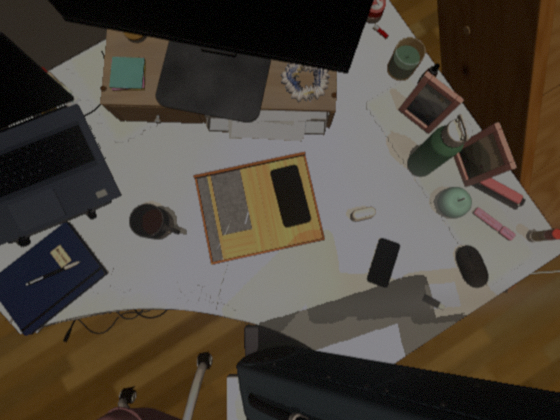

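View pics/scene0.png

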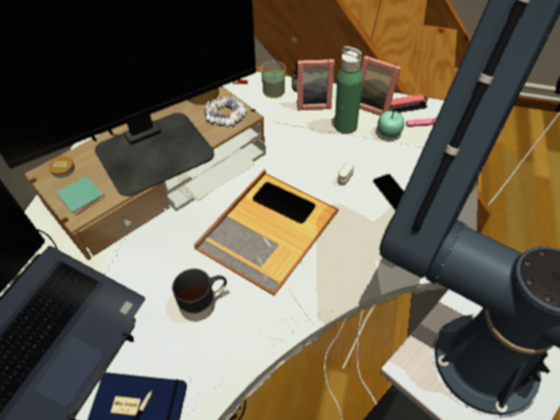

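```bash
python3 - <<'E'
from h import *
np.set_printoptions(precision=4,suppress=True)
a=capture('top')
for l,z in(('tray',0.0073),('phone_center',0.0158),('earbuds',.03),('coffee_mug',.09)):
  for d in outline_of(l,a):
    m=d['region'].astype(np.uint8); c=max(cv2.findContours(m,0,2)[0],key=cv2.contourArea)[:,0]
    w=plane(a,c,z)[:,:2]; r=cv2.minAreaRect((w*1000).astype(np.float32)); print(l,round(d['conf'],2),r,cv2.boundingRect(c))
x0,y0,x1,y1=180,140,420,300
g=cv2.cvtColor(a['pixels'],cv2.COLOR_RGB2BGR)[y0:y1,x0:x1]
cv2.imwrite('pics/crop0.png',cv2.resize(cv2.convertScaleAbs(g,alpha=1.3,beta=20),None,fx=3.3,fy=3.3,interpolation=cv2.INTER_CUBIC))
E
```

```text
tray 0.61 ((568.5374755859375, 70.67864990234375), (239.816162109375, 298.4565734863281), 10.543593406677246) (193, 152, 132, 113)
tray 0.25 ((595.17626953125, -12.599166870117188), (155.9686279296875, 77.2302474975586), 12.269664764404297) (270, 166, 41, 62)
phone_center 0.96 ((417.38043212890625, -238.74179077148438), (57.66645431518555, 120.23787689208984), 67.72381591796875) (366, 238, 34, 50)
phone_center 0.72 ((593.3873901367188, -12.589832305908203), (159.04629516601562, 75.66974639892578), 12.842018127441406) (270, 164, 41, 64)
coffee_mug 0.79 ((527.9248657226562, 310.51708984375), (118.66748809814453, 82.43043518066406), 88.31165313720703) (129, 204, 51, 36)
```

View pics/crop0.png

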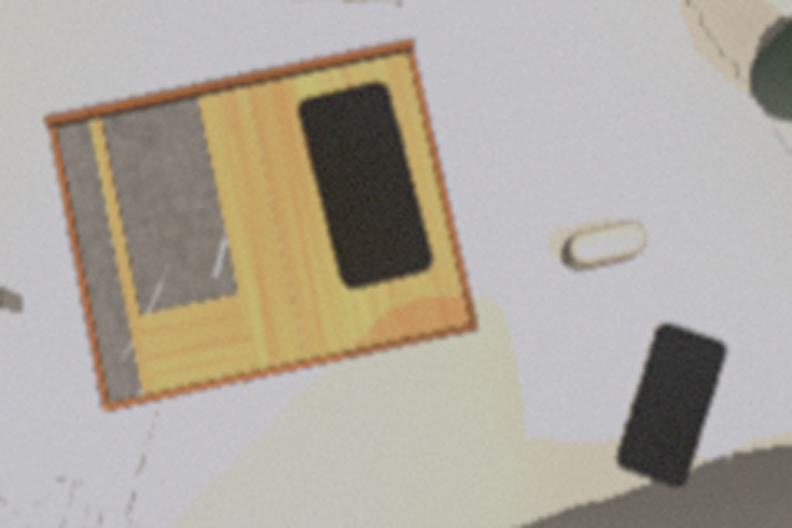

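Candidates for the phone: the black slab on the tray at top (291,195), measured 159x76 mm, and the one on the desk at (384,262), measured 120x58 mm. The larger one on the tray is the target, and the crop confirms it. The pocket is the grey rectangle at about (231,204).

```bash
cat >> h.py <<'E'
from scipy.spatial.transform import Rotation as Ro
np.set_printoptions(precision=4,suppress=True)
def go(pos,yaw):   # yaw (deg) of tool y axis in world, tool pointing down
    s=bot.read_state(); R=np.array(s['tcp_rot']); p=np.array(s['position'])
    a=np.radians(yaw); y=np.array([np.cos(a),np.sin(a),0]); z=np.array([0,0,-1.]); T=np.c_[np.cross(y,z),y,z]
    print('t',s['time_s'],'p',p,'yaw',np.degrees(np.arctan2(R[1,1],R[0,1])),'F',s['force'],'q',s['joint_positions'])
    print('shift',R.T@(np.array(pos)-p)/.5,'turn',Ro.from_matrix(R.T@T).as_rotvec()/(np.pi/4))
E
python3 - <<'E'
from h import *
go([.50,-.0,.33],10.5)
a=capture('wrist'); print(np.array(a['mount']),a['fx'])
print(bot.read_state()['position'],bot.read_state()['force'])
E
```

```text
t 0.95 p [ 0.2095 -0.5888  0.2446] yaw -70.41742005684536 F [ 0.1342  0.5495 -0.1331] q [-80.6434  30.2196  82.0885   0.0014  67.689  -10.2265]
shift [ 0.9421 -0.9148 -0.1709] turn [ 0.0001  0.     -1.7982]
[[ 0.0014 -0.9685 -0.2491  0.0688]
 [ 1.      0.0014  0.0001 -0.001 ]
 [ 0.0003 -0.2491  0.9685 -0.1419]
 [ 0.      0.      0.      1.    ]] 356.1374469372526
[ 0.2095 -0.5888  0.2446] [ 0.7687  1.0475 -0.0512]
```

Request:
jog_arm(
  rows="1 0.5 -0.5 -0.17 0 0 -0.9;1 0.5 -0.5 -0.17 0 0 -0.9;1 0.5 -0.5 -0.17 0 0 -0.9;1 0.5 -0.5 -0.17 0 0 -0.9;1 0.5 -0.5 -0.17 0 0 -0.9;1 0.5 -0.5 -0.17 0 0 -0.9;1 0.5 -0.5 -0.17 0 0 -0.9;1 0.5 -0.5 -0.17 0 0 -0.9;1 0.5 -0.5 -0.17 0 0 -0.9;1 0.5 -0.5 -0.17 0 0 -0.9;1 0.5 -0.5 -0.17 0 0 -0.9",
)

```text
time_s: 1.92
position: [0.3619, -0.2683, 0.3303]
tcp_rot: [[0.496, 0.869, 0.001], [0.869, -0.496, -0.002], [-0.001, 0.002, -1.0]]
force: [-0.1, -0.0, -0.1]
opening: 0.998
grasp_force: 0.0
```

```bash
python3 -c "
from h import *
go([.53,.06,.30],10.5)"
```

```text
t 1.9167 p [ 0.3619 -0.2683  0.3303] yaw -29.709570494581026 F [-0.1149 -0.0077 -0.1178] q [-50.8091  10.3215  99.2811  -0.0194  70.2787 -21.093 ]
shift [ 0.7371 -0.0335  0.0598] turn [ 0.0018  0.0021 -0.8935]
```

Request:
jog_arm(
  rows="1 0.737 -0.034 0.06 0 0 -0.893;1 0.737 -0.034 0.06 0 0 -0.893;1 0.737 -0.034 0.06 0 0 -0.893;1 0.737 -0.034 0.06 0 0 -0.893;1 0.737 -0.034 0.06 0 0 -0.893;1 0.737 -0.034 0.06 0 0 -0.893;1 0.737 -0.034 0.06 0 0 -0.893;1 0.737 -0.034 0.06 0 0 -0.893;1 0.737 -0.034 0.06 0 0 -0.893;1 0.737 -0.034 0.06 0 0 -0.893;1 0.737 -0.034 0.06 0 0 -0.893;1 0.737 -0.034 0.06 0 0 -0.893",
)

```text
time_s: 2.92
position: [0.5302, 0.0571, 0.2989]
tcp_rot: [[-0.178, 0.984, -0.002], [0.984, 0.178, -0.001], [-0.001, -0.002, -1.0]]
force: [0.3, 0.3, -0.2]
opening: 0.998
grasp_force: 0.0
```

```bash
cat >> h.py <<'E'
def wrist():
    s=bot.read_state(); p=capture('wrist'); M=np.array(p['mount'])
    T=np.eye(4); T[:3,:3]=s['tcp_rot']; T[:3,3]=s['position']; C=np.linalg.inv(T@M)
    p['R'],p['t']=C[:3,:3],C[:3,3]; return p
def rectify(p,org,yaw,z,S=2.,x=(-130,130),y=(-160,160)):
    # tray-frame top view: columns = -y (left is +y), rows = -x (fence on top), S px/mm
    a=np.radians(yaw); ex=np.array([np.cos(a),np.sin(a)]); ey=np.array([-np.sin(a),np.cos(a)])
    W=int((y[1]-y[0])*S); H=int((x[1]-x[0])*S); c=np.float32([[0,0],[W,0],[W,H],[0,H]])
    X=[np.r_[np.array(org)+ (x[1]-v/S)/1000*ex+(y[1]-u/S)/1000*ey, z] for u,v in c]
    return cv2.warpPerspective(p['pixels'][:,:,::-1].copy(),cv2.getPerspectiveTransform(proj(p,np.array(X)).astype(np.float32),c),(W,H))
E
python3 - <<'E'
from h import *
go([.53,.06,.30],10.5)
p=wrist()
for l in ('tray','fence','deck_middle','phone_center'):
    print(l,[(np.round(d['point'],4),round(d['conf'],2)) for d in spot_point(l,p)])
for d in outline_of('phone_center',p):
    m=d['region'].astype(np.uint8); c=max(cv2.findContours(m,0,2)[0],key=cv2.contourArea)[:,0]
    print(d['conf'],cv2.minAreaRect((plane(p,c,.0158)[:,:2]*1000).astype(np.float32)))
cv2.imwrite('pics/rect1.png',rectify(p,(.566,.070),10.5,.0073))
E
```

```text
t 2.9167 p [0.5302 0.0571 0.2989] yaw 10.229613932486004 F [ 0.2718  0.3351 -0.1985] q [ -5.8384  19.5348  91.3114  -0.0607  69.2378 -16.0464]
shift [ 0.0058  0.0006 -0.0023] turn [-0.0021  0.0007 -0.006 ]
tray [(array([ 0.5658,  0.0715, -0.0047]), 0.75)]
fence [(array([0.6781, 0.0888, 0.0027]), 0.78)]
deck_middle []
phone_center [(array([ 0.5952, -0.0103,  0.013 ]), 0.87)]
0.59 ((593.7169189453125, -10.559646606445312), (157.1494140625, 76.08483123779297), 12.494102478027344)
```

View pics/rect1.png

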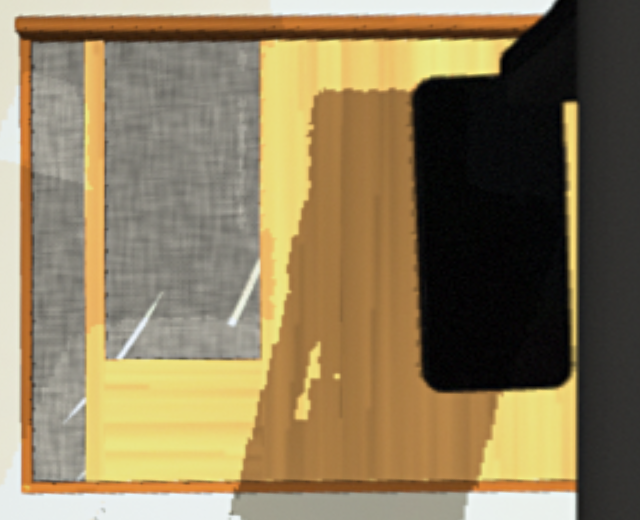

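```bash
cat >> h.py <<'E'
def tray(x,y,org=(.566,.070),yaw=10.5):
    a=np.radians(yaw); return np.array(org)+np.array([[np.cos(a),-np.sin(a)],[np.sin(a),np.cos(a)]])@np.array([x,y])/1000
def totray(X,org=(.566,.070),yaw=10.5):
    a=np.radians(yaw); return np.array([[np.cos(a),np.sin(a)],[-np.sin(a),np.cos(a)]])@(np.array(X)[:2]-np.array(org))*1000
E
python3 -c "
from h import *
go([*tray(12.5,-145),.06],10.5)"
```

```text
t 3.2167 p [0.5301 0.0571 0.2998] yaw 10.144246112881818 F [ 0.4407 -0.4705  0.4289] q [ -5.8615  19.4275  91.3211  -0.0058  69.2364 -16.0037]
shift [-0.2771  0.1018  0.4797] turn [ 0.0003  0.0002 -0.0079]
```

Request:
jog_arm(
  rows="1 -0.277 0.1 0 0 0 -0.008;1 -0.277 0.1 0 0 0 -0.008;1 -0.277 0.1 0 0 0 -0.008;1 -0.277 0.1 0 0 0 -0.008;1 -0.277 0.1 0.1 0 0 -0.008;1 -0.277 0.1 0.18 0 0 -0.008;1 -0.277 0.1 0.26 0 0 -0.008;1 -0.277 0.1 0.34 0 0 -0.008;1 -0.277 0.1 0.42 0 0 -0.008;1 -0.277 0.1 0.46 0 0 -0.008;1 -0.277 0.1 0.48 0 0 -0.008;1 -0.277 0.1 0.48 0 0 -0.008;1 -0.277 0.1 0.48 0 0 -0.008",
)

```text
time_s: 4.3
position: [0.6049, -0.0696, 0.0602]
tcp_rot: [[-0.184, 0.983, 0.001], [0.983, 0.184, -0.0], [-0.001, 0.001, -1.0]]
force: [-0.1, -0.1, 0.6]
opening: 0.999
grasp_force: 0.0
```

```bash
python3 - <<'E'
from h import *
go([*tray(12.5,-145),.0315],10.5)
print(totray(bot.read_state()['position']))
p=capture('top')
for d in outline_of('phone_center',p):
    m=d['region'].astype(np.uint8); c=max(cv2.findContours(m,0,2)[0],key=cv2.contourArea)[:,0]
    print(d['conf'],cv2.minAreaRect((plane(p,c,.0158)[:,:2]*1000).astype(np.float32)))
w=wrist(); g=rectify(w,(.566,.070),10.5,.0073)
t=rectify(p,(.566,.070),10.5,.0073)
cv2.imwrite('pics/v2.png',cv2.resize(np.vstack([np.hstack([w['pixels'][:,:,::-1],cv2.resize(t,(517,420))])]),None,fx=.74,fy=.74))
E
```

```text
t 4.3 p [ 0.6049 -0.0696  0.0602] yaw 10.595634479320056 F [-0.1005 -0.1055  0.5924] q [-17.0646  43.309   91.9035  -0.0002  44.7168 -27.6601]
shift [-0.0014 -0.0006  0.0575] turn [0.0014 0.0007 0.0021]
[  12.7771 -144.3039]
0.52 ((646.4772338867188, 15.234123229980469), (38.40768814086914, 41.35457229614258), 12.255497932434082)
```

View pics/v2.png

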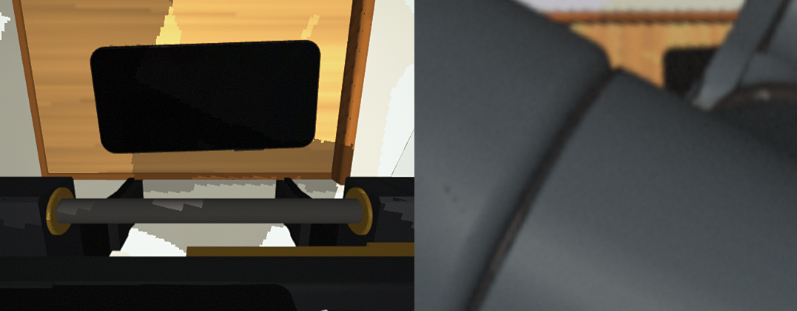

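Request:
jog_arm(
  rows="1 0 0 0.02 0 0 0;1 0 0 0.035 0 0 0;1 0 0 0.05 0 0 0;1 0 0 0.057 0 0 0;1 0 0 0.057 0 0 0;1 0 0 0.057 0 0 0",
)

```text
time_s: 4.95
position: [0.604, -0.0689, 0.0305]
tcp_rot: [[-0.184, 0.983, -0.001], [0.983, 0.184, 0.0], [0.0, -0.001, -1.0]]
force: [-0.5, -1.5, 0.3]
opening: 0.999
grasp_force: 0.0
```

Request:
jog_arm(
  rows="1 0.006 0 -0.002 0 0 0;1 0.012 0 -0.002 0 0 0;1 0.018 0 -0.002 0 0 0;1 0.021 0 -0.002 0 0 0;1 0.023 0 -0.002 0 0 0;1 0.025 0 -0.002 0 0 0;1 0.027 0 -0.002 0 0 0;1 0.029 0 -0.002 0 0 0;1 0.031 0 -0.002 0 0 0;1 0.033 0 -0.002 0 0 0;1 0.035 0 -0.002 0 0 0;1 0.037 0 -0.002 0 0 0;1 0.039 0 -0.002 0 0 0;1 0.041 0 -0.002 0 0 0;1 0.042 0 -0.002 0 0 0",
)

```text
time_s: 6.2
position: [0.6003, -0.0482, 0.0321]
tcp_rot: [[-0.185, 0.983, 0.0], [0.983, 0.185, -0.0], [-0.0, 0.0, -1.0]]
force: [0.2, -1.4, 0.9]
opening: 1.001
grasp_force: 0.4
```

```bash
cat >> h.py <<'E'
def phone(p,z=.0158):
    for d in outline_of('phone_center',p):
        m=d['region'].astype(np.uint8); c=max(cv2.findContours(m,0,2)[0],key=cv2.contourArea)[:,0]
        r=cv2.minAreaRect((plane(p,c,z)[:,:2]*1000).astype(np.float32))
        print('phone',round(d['conf'],2),'tray xy',totray(np.array(r[0])/1000),r[1],r[2],cv2.boundingRect(c))
E
python3 - <<'E'
from h import *
s=bot.read_state(); print(totray(s['position']),s['position'],s['force'])
go([*tray(12.5,-145),.0315],10.5)
w=wrist(); phone(w); cv2.imwrite('pics/w3.png',w['pixels'][:,:,::-1])
E
```

```text
[  12.2082 -122.4795] [ 0.6003 -0.0482  0.0321] [ 0.1821 -1.3625  0.9048]
t 6.2 p [ 0.6003 -0.0482  0.0321] yaw 10.632172553648553 F [ 0.1821 -1.3625  0.9048] q [-15.212   45.6011  93.2549   0.0014  41.1393 -25.8452]
shift [-0.045   0.0005  0.0012] turn [0.0001 0.     0.0029]
phone 0.77 tray xy [ 13.6617 -73.3327] (156.07415771484375, 75.03765106201172) 10.171889305114746 (102, 74, 365, 171)
```

View pics/w3.png

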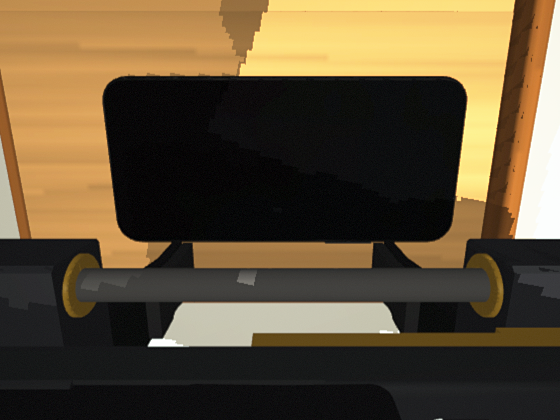

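Request:
jog_arm(
  rows="1 -0.02 0 0 0 0 0;1 -0.06 0 0 0 0 0;1 -0.06 0 -0.03 0 0 0;0.4 -0.06 0 -0.1 0 0 0;0.4 -0.06 0 -0.14 0 0 0;0.4 -0.06 -0.08 -0.14 0 0 0;0.4 -0.06 -0.16 -0.14 0 0 0;0.4 -0.06 -0.25 -0.14 0 0 0.2;0.4 -0.06 -0.25 -0.14 0 0 0.36;0.4 -0.06 -0.25 -0.14 0 0 0.52;0.4 -0.06 -0.25 -0.14 0 0 0.68;0.4 -0.06 -0.25 -0.14 0 0 0.84;0.4 -0.06 -0.25 -0.14 0 0 1;0.4 -0.06 -0.25 -0.14 0 0 1;0.4 -0.06 -0.25 -0.14 0 0 1",
)

```text
time_s: 7.55
position: [0.4831, -0.1014, 0.1021]
tcp_rot: [[0.565, 0.825, 0.0], [0.825, -0.565, 0.0], [0.0, 0.0, -1.0]]
force: [0.4, 0.5, 0.6]
opening: 0.406
grasp_force: 0.0
```

```bash
python3 - <<'E'
from h import *
s=bot.read_state(); print(totray(s['position']))
go([*tray(-108,-75),.09],-79.5)
E
```

```text
[-112.8045 -153.4609]
t 7.55 p [ 0.4831 -0.1014  0.1021] yaw -34.4313194426062 F [0.3843 0.517  0.5505] q [-24.8581  33.7326 107.7896   0.0038  38.4741   9.5702]
shift [ 0.1179 -0.104   0.0242] turn [ 0.     -0.0001  1.0015]
```

Request:
jog_arm(
  rows="0.4 0.06 -0.05 0 0 0 0.15;0.4 0.118 -0.104 0 0 0 0.3;0.4 0.118 -0.104 0.024 0 0 0.46;0.4 0.118 -0.104 0.024 0 0 0.62;0.4 0.118 -0.104 0.024 0 0 0.78;0.4 0.118 -0.104 0.024 0 0 0.94;0.4 0.118 -0.104 0.024 0 0 1;0.4 0.118 -0.104 0.024 0 0 1;0.4 0.118 -0.104 0.024 0 0 1",
)

```text
time_s: 8.3
position: [0.4735, -0.0231, 0.09]
tcp_rot: [[0.982, 0.187, -0.0], [0.187, -0.982, 0.0], [-0.0, -0.0, -1.0]]
force: [0.3, 0.4, -0.0]
opening: 0.401
grasp_force: 0.0
```

```bash
python3 - <<'E'
from h import *
w=wrist(); phone(w)
s=bot.read_state(); print(totray(s['position']))
go([*tray(-90,-75),.0315],-79.5)
E
```

```text
phone 0.8 tray xy [-20.7209 -73.0548] (86.86011505126953, 74.43370056152344) 10.840353965759277 (216, 0, 135, 161)
phone 0.8 tray xy [-175.0319 -251.0907] (33.97519302368164, 17.956192016601562) 10.197176933288574 (526, 302, 34, 45)
[-107.9644  -74.5876]
t 8.4 p [ 0.4734 -0.023   0.0901] yaw -79.27883604579941 F [ 0.2497  0.7842 -0.6048] q [-16.3261  34.2463 110.9442  -0.0003  34.8099  62.953 ]
shift [0.0359 0.001  0.1171] turn [-0.      0.      0.0049]
```

Request:
jog_arm(
  rows="0.4 0 -0.002 0.05 0 0 0.005;0.4 0 -0.002 0.09 0 0 0.005;0.4 0 -0.002 0.11 0 0 0.005;0.4 0 -0.002 0.117 0 0 0.005;0.4 0.02 -0.002 0.117 0 0 0.005;0.4 0.04 -0.002 0.117 0 0 0.005;0.4 0.055 -0.002 0.117 0 0 0.005;0.4 0.063 -0.002 0.117 0 0 0.005;0.4 0.066 -0.002 0.117 0 0 0.005;0.4 0.069 -0.002 0.117 0 0 0.005;0.4 0.072 -0.002 0.117 0 0 0.005;0.4 0.075 -0.002 0.117 0 0 0.005;0.4 0.078 -0.002 0.117 0 0 0.005;0.4 0.081 -0.002 0.117 0 0 0.005;0.4 0.084 -0.002 0.117 0 0 0.005;0.4 0.087 -0.002 0.117 0 0 0.005;0.4 0.09 -0.002 0.117 0 0 0.005;0.4 0.092 -0.002 0.117 0 0 0.005;0.4 0.094 -0.002 0.117 0 0 0.005;0.4 0.094 -0.002 0.117 0 0 0.005",
)

```text
time_s: 10.07
position: [0.5198, -0.0131, 0.0315]
tcp_rot: [[0.984, 0.181, 0.001], [0.181, -0.984, -0.0], [0.001, 0.0, -1.0]]
force: [0.6, 0.2, 0.8]
opening: 0.403
grasp_force: 0.0
```

```bash
python3 - <<'E'
from h import *
s=bot.read_state(); print(totray(s['position']),s['force'])
w=wrist(); phone(w)
go([*tray(-56.5,-75),.0315],-79.5)
E
```

```text
[-60.6058 -73.3195] [0.5854 0.1633 0.7873]
phone 0.6 tray xy [  2.1969 -73.7627] (102.13548278808594, 74.83358764648438) 10.485026359558105 (193, 0, 188, 244)
t 10.1667 p [ 0.5198 -0.0132  0.0316] yaw -79.59763370986028 F [ 0.6382 -0.9034  0.7057] q [-13.7835  42.4949 105.5482   0.0063  31.9117  65.8088]
shift [0.0082 0.0032 0.0001] turn [ 0.0003 -0.0009 -0.0022]
```

Request:
jog_arm(
  rows="0.4 0.002 0 0 0 0 0;0.4 0.003 0 0 0 0 0;0.4 0.004 0 0 0 0 0;0.4 0.005 0 0 0 0 0;0.4 0.005 0 0 0 0 0",
)

```text
time_s: 10.58
position: [0.5219, -0.0127, 0.0315]
tcp_rot: [[0.984, 0.181, 0.0], [0.181, -0.984, 0.0], [0.0, -0.0, -1.0]]
force: [-0.9, 0.7, 0.1]
opening: 0.396
grasp_force: 0.2
```

Request:
jog_arm(
  rows="0.4 0.001 0 0 0 0 0;0.4 0.002 0 0 0 0 0;0.4 0.003 0 0 0 0 0;0.4 0.003 0 0 0 0 0",
)

```text
time_s: 10.92
position: [0.5223, -0.0124, 0.0314]
tcp_rot: [[0.984, 0.181, -0.002], [0.181, -0.984, 0.0], [-0.002, -0.001, -1.0]]
force: [-3.1, -1.5, 1.8]
opening: 0.401
grasp_force: 1.8
```

Request:
jog_arm(
  rows="0.4 0.001 0 0 0 0 0;0.4 0.002 0 0 0 0 0;0.4 0.003 0 0 0 0 0;0.4 0.003 0 0 0 0 0",
)

```text
time_s: 11.25
position: [0.5224, -0.0122, 0.0313]
tcp_rot: [[0.983, 0.181, -0.005], [0.181, -0.983, 0.0], [-0.005, -0.001, -1.0]]
force: [-6.0, -3.1, 3.1]
opening: 0.4
grasp_force: 3.3
```

```bash
python3 - <<'E'
from h import *
s=bot.read_state(); print(totray(s['position']),s['force'])
w=wrist(); phone(w)
E
```

```text
[-57.8738 -72.8406] [-6.0369 -3.0792  3.0696]
phone 0.61 tray xy [  5.0035 -73.6848] (101.34893798828125, 74.3212890625) 10.451888084411621 (194, 0, 188, 243)
phone 0.24 tray xy [  -1.2393 -121.4887] (114.5319595336914, 43.77735900878906) 9.404511451721191 (340, 0, 122, 268)
```

Request:
jog_arm(
  rows="0.4 -0.01 0 0 0 0 0;0.4 -0.05 0 0 0 0 0;0.4 -0.1 0 -0.03 0 0 0;0.4 -0.104 0 -0.1 0 0 0;0.4 -0.104 0.04 -0.14 0 0 0;0.4 -0.104 0.1 -0.14 0 0 -0.1;0.4 -0.104 0.164 -0.14 0 0 -0.26;0.4 -0.104 0.164 -0.14 0 0 -0.42;0.6 -0.104 0.164 -0.14 0 0 -0.58;0.8 -0.104 0.164 -0.14 0 0 -0.74;1 -0.104 0.164 -0.14 0 0 -0.9;1 -0.104 0.164 -0.14 0 0 -1;1 -0.104 0.164 -0.14 0 0 -1;1 -0.104 0.164 -0.14 0 0 -1",
)

```text
time_s: 12.52
position: [0.4894, -0.1024, 0.1017]
tcp_rot: [[0.57, 0.822, 0.002], [0.822, -0.57, -0.001], [0.001, 0.002, -1.0]]
force: [0.6, -0.1, 0.6]
opening: 0.772
grasp_force: 0.0
```

```bash
python3 - <<'E'
from h import *
s=bot.read_state(); print(totray(s['position']))
go([*tray(27,-145),.09],10.5)
E
```

```text
[-106.7731 -155.5652]
t 12.5167 p [ 0.4894 -0.1024  0.1017] yaw -34.73951612753969 F [ 0.5885 -0.0897  0.6093] q [-24.6614  34.0362 106.9848   0.0365  38.8464  10.0497]
shift [0.2048 0.1733 0.024 ] turn [ 0.0031  0.0001 -1.0053]
```

Request:
jog_arm(
  rows="1 0 0 0 0 0 -0.16;1 0 0 0 0 0 -0.32;1 0 0 0 0 0 -0.48;1 0 0 0 0 0 -0.64;1 0 0 0 0 0 -0.8;1 0.05 0.043 0 0 0 -0.95;1 0.1 0.085 0 0 0 -1;1 0.15 0.13 0.01 0 0 -1;1 0.2 0.17 0.024 0 0 -1;1 0.205 0.173 0.024 0 0 -1;1 0.205 0.173 0.024 0 0 -1",
)

```text
time_s: 13.43
position: [0.6197, -0.0662, 0.0891]
tcp_rot: [[-0.181, 0.984, 0.002], [0.984, 0.181, -0.0], [-0.001, 0.002, -1.0]]
force: [-0.3, 0.0, 0.1]
opening: 1.001
grasp_force: 0.0
```

```bash
python3 - <<'E'
from h import *
w=wrist(); phone(w); cv2.imwrite('pics/w4.png',rectify(w,(.566,.070),10.5,.0073,S=2))
s=bot.read_state(); print(totray(s['position']))
go([*tray(27,-135),.031],10.5)
E
```

```text
phone 0.6 tray xy [ 31.7728 -73.7357] (155.43017578125, 73.80271911621094) 10.281628608703613 (150, 47, 275, 132)
[  24.9255 -143.5734]
t 13.5333 p [ 0.6167 -0.0666  0.0891] yaw 10.372252873719841 F [-0.6155  0.3324  0.5654] q [-16.4727  41.4307  89.4082  -0.0078  49.2746 -26.8399]
shift [0.0171 0.0043 0.1163] turn [-0.0023 -0.001  -0.0028]
```

View pics/w4.png

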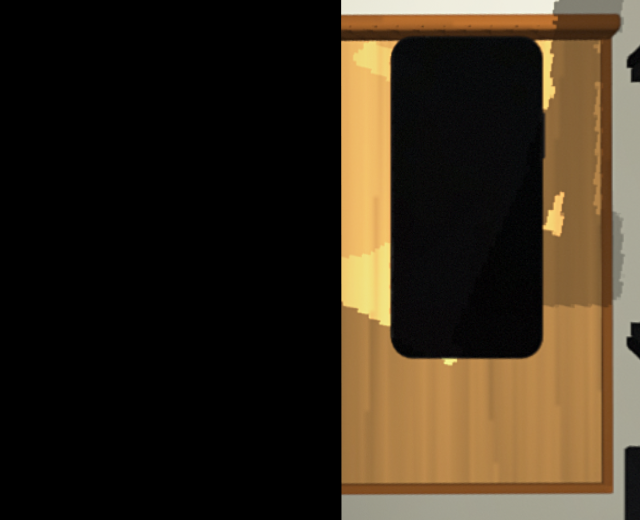

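Request:
jog_arm(
  rows="1 0.017 0.014 0.04 0 0 0;1 0.017 0.014 0.08 0 0 0;1 0.017 0.014 0.105 0 0 0;1 0.017 0.014 0.115 0 0 0;1 0.017 0.014 0.116 0 0 0;1 0.03 0.014 0.116 0 0 0;1 0.04 0.014 0.116 0 0 0;1 0.044 0.014 0.116 0 0 0;1 0.048 0.014 0.116 0 0 0;1 0.052 0.014 0.116 0 0 0;1 0.056 0.014 0.116 0 0 0;1 0.06 0.014 0.116 0 0 0;1 0.064 0.014 0.116 0 0 0;1 0.068 0.014 0.116 0 0 0;1 0.068 0.014 0.116 0 0 0",
)

```text
time_s: 14.78
position: [0.6185, -0.0317, 0.0315]
tcp_rot: [[-0.181, 0.984, -0.0], [0.984, 0.181, 0.0], [0.0, -0.0, -1.0]]
force: [0.0, 0.4, -0.9]
opening: 0.999
grasp_force: 0.0
```

```bash
python3 - <<'E'
from h import *
w=wrist(); phone(w)
s=bot.read_state(); print(totray(s['position']))
go([*tray(32,12),.0312],10.5)
E
```

```text
phone 0.96 tray xy [ 31.8864 -60.4602] (156.5068817138672, 74.08722686767578) 10.487584114074707 (94, 75, 366, 169)
[  32.9369 -109.8008]
t 14.8833 p [ 0.6184 -0.032   0.0314] yaw 10.406919125621346 F [-0.4366 -0.6333  0.4338] q [-13.2912  46.44    90.6291   0.0195  42.9653 -23.7124]
shift [ 0.2436 -0.0023  0.0006] turn [-0.0006 -0.0006 -0.0021]
```

Request:
jog_arm(
  rows="1 0.003 0 0 0 0 0;1 0.007 0 0 0 0 0;1 0.012 0 0 0 0 0;1 0.017 0 0 0 0 0;1 0.022 0 0 0 0 0;1 0.027 0 0 0 0 0;1 0.032 0 0 0 0 0;1 0.037 0 0 0 0 0;1 0.042 0 0 0 0 0;1 0.047 0 0 0 0 0;1 0.052 0 0 0 0 0;1 0.057 0 0 0 0 0;1 0.062 0 0 0 0 0;1 0.067 0 0 0 0 0;1 0.072 0 0 0 0 0;1 0.077 0 0 0 0 0;1 0.082 0 0 0 0 0;1 0.087 0 0 0 0 0;1 0.091 0 0 0 0 0;1 0.095 0 0 0 0 0",
)

```text
time_s: 16.55
position: [0.61, 0.0147, 0.0316]
tcp_rot: [[-0.181, 0.984, -0.0], [0.984, 0.181, -0.0], [-0.0, -0.0, -1.0]]
force: [0.8, 0.1, -0.6]
opening: 1.0
grasp_force: 0.4
```

```bash
python3 - <<'E'
from h import *
w=wrist(); phone(w)
s=bot.read_state(); print(totray(s['position']))
go([*tray(32,12),.0312],10.5)
E
```

```text
phone 0.86 tray xy [ 31.598  -13.2858] (155.72084045410156, 74.11912536621094) 10.494648933410645 (94, 75, 366, 169)
[ 33.1265 -62.1383]
t 16.65 p [0.6099 0.0149 0.0315] yaw 10.41201111273328 F [-0.3587  0.7845 -0.0113] q [ -9.0877  46.0062  92.052    0.0248  41.9555 -19.5181]
shift [ 0.1483 -0.0025  0.0007] turn [-0.0002 -0.0004 -0.002 ]
```

Request:
jog_arm(
  rows="1 0.003 0 0 0 0 0;1 0.007 0 0 0 0 0;1 0.012 0 0 0 0 0;1 0.017 0 0 0 0 0;1 0.022 0 0 0 0 0;1 0.027 0 0 0 0 0;1 0.032 0 0 0 0 0;1 0.037 0 0 0 0 0;1 0.042 0 0 0 0 0;1 0.046 0 0 0 0 0;1 0.05 0 0 0 0 0;1 0.054 0 0 0 0 0;1 0.058 0 0 0 0 0;1 0.062 0 0 0 0 0;1 0.065 0 0 0 0 0;1 0.068 0 0 0 0 0;1 0.071 0 0 0 0 0;1 0.074 0 0 0 0 0;1 0.077 0 0 0 0 0;1 0.08 0 0 0 0 0",
)

```text
time_s: 18.32
position: [0.6028, 0.0539, 0.0316]
tcp_rot: [[-0.181, 0.984, -0.0], [0.984, 0.181, -0.0], [-0.0, -0.0, -1.0]]
force: [-0.8, -0.7, 0.3]
opening: 0.998
grasp_force: 0.3
```

Request:
jog_arm(
  rows="1 0.002 0 0 0 0 0;1 0.004 0 0 0 0 0;1 0.006 0 0 0 0 0;1 0.008 0 0 0 0 0;1 0.01 0 0 0 0 0;1 0.012 0 0 0 0 0;1 0.014 0 0 0 0 0;1 0.016 0 0 0 0 0;1 0.018 0 0 0 0 0;1 0.02 0 0 0 0 0;1 0.022 0 0 0 0 0;1 0.024 0 0 0 0 0;1 0.026 0 0 0 0 0;1 0.028 0 0 0 0 0;1 0.03 0 0 0 0 0;1 0.032 0 0 0 0 0;1 0.034 0 0 0 0 0;1 0.036 0 0 0 0 0;1 0.038 0 0 0 0 0;1 0.04 0 0 0 0 0",
)

```text
time_s: 19.98
position: [0.5992, 0.0736, 0.0316]
tcp_rot: [[-0.181, 0.984, 0.0], [0.984, 0.181, 0.0], [0.0, 0.0, -1.0]]
force: [0.4, -1.3, -0.3]
opening: 0.999
grasp_force: 0.2
```

```bash
python3 - <<'E'
from h import *
w=wrist(); phone(w); cv2.imwrite('pics/w5.png',w['pixels'][:,:,::-1])
s=bot.read_state(); print(totray(s['position']))
go([*tray(32,12),.0312],10.5)
E
```

```text
phone 0.66 tray xy [31.4668 46.1783] (155.62416076660156, 74.01388549804688) 10.209538459777832 (97, 76, 359, 169)
[33.2624 -2.3832]
t 20.0833 p [0.5991 0.0737 0.0316] yaw 10.409728211540804 F [-0.0954  0.0529 -0.212 ] q [ -3.5858  45.714   93.041    0.0141  41.249  -14.0061]
shift [ 0.0288 -0.0026  0.0007] turn [-0.     -0.0002 -0.002 ]
```

View pics/w5.png

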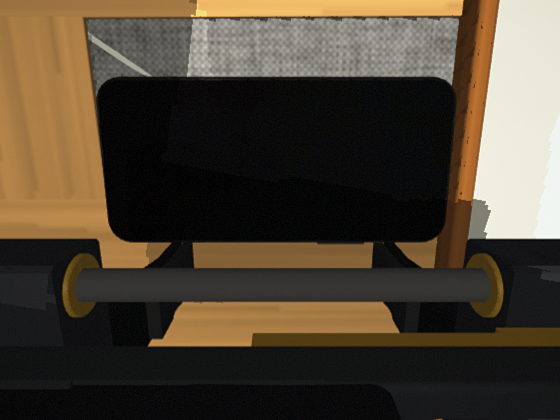

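```bash
python3 - <<'E'
from h import *
w=wrist()
for uv,z in(((280,17),.007),((280,77),.0125),((280,242),.018)): print(uv,totray(plane(w,uv,z)[0]))
E
```

```text
(280, 17) [ 33.1424 107.8966]
(280, 77) [33.1307 83.3516]
(280, 242) [33.0307 10.9693]
```

Request:
jog_arm(
  rows="1 0.002 0 0 0 0 0;1 0.004 0 0 0 0 0;1 0.006 0 0 0 0 0;1 0.008 0 0 0 0 0;1 0.01 0 0 0 0 0;1 0.012 0 0 0 0 0;1 0.014 0 0 0 0 0;1 0.016 0 0 0 0 0;1 0.018 0 0 0 0 0;1 0.02 0 0 0 0 0;1 0.022 0 0 0 0 0;1 0.024 0 0 0 0 0;1 0.026 0 0 0 0 0;1 0.028 0 0 0 0 0;1 0.029 0 0 0 0 0",
)

```text
time_s: 21.38
position: [0.5965, 0.0879, 0.0315]
tcp_rot: [[-0.181, 0.984, -0.0], [0.984, 0.181, 0.0], [0.0, -0.0, -1.0]]
force: [0.9, 0.3, -0.7]
opening: 1.001
grasp_force: 0.3
```

```bash
python3 - <<'E'
from h import *
w=wrist(); phone(w)
s=bot.read_state(); print(totray(s['position']),s['force'],s['position'][2])
r=w['pixels'][:,280].mean(1); print(r[0:110:1].astype(int))
cv2.imwrite('pics/w6.png',w['pixels'][:,:,::-1])
E
```

```text
phone 0.81 tray xy [31.4769 61.0973] (154.46397399902344, 73.65589141845703) 10.07201099395752 (97, 76, 359, 168)
[33.2965 12.043 ] [-0.8376 -0.5782 -0.4569] 0.03155310639616997
[154 148 132 116 113 121 134 147 151 145 136 127 127 132 144 151 152 144
 133 123 120 130 142 155 154 150 140 129 128 153 185 184 184 182 183 182
 183 181 181 181 180 179 179 179 177 179 180 180 182 183 182 182 177 143
  61  99 164 154 138 125 120 131 146 160 158 144 129 127 140 156 167 170
 160 148 138 129  95  28  14  18  19   6   7   5  11  10  13   5   4  11
   5  11   6   8  13   9   7  10   7  15   8   5  11  10   9   9   5   8
   7  12]
```

Request:
jog_arm(
  rows="1 0.001 0 0 0 0 0;1 0.002 0 0 0 0 0;1 0.003 0 0 0 0 0;1 0.004 0 0 0 0 0;1 0.005 0 0 0 0 0;1 0.006 0 0 0 0 0;1 0.007 0 0 0 0 0;1 0.008 0 0 0 0 0;1 0.009 0 0 0 0 0;1 0.009 0 0 0 0 0",
)

```text
time_s: 22.32
position: [0.5957, 0.0923, 0.0315]
tcp_rot: [[-0.181, 0.984, -0.0], [0.984, 0.181, 0.0], [0.0, -0.0, -1.0]]
force: [-0.3, 0.7, -0.4]
opening: 0.999
grasp_force: 0.1
```

```bash
cat >> h.py <<'E'
def chk():
    s=bot.read_state(); print(totray(s['position']),s['force'])
    w=wrist(); g=w['pixels'].mean(2)
    for c in (200,280): print(c,'top',g[45:90,c].astype(int),'bot',g[225:262,c].astype(int))
    phone(w); return w
E
python3 -c "
from h import *
chk()"
```

```text
[33.3019 16.5084] [-0.2817  0.6635 -0.357 ]
200 top [195 195 196 195 195 196 195 195 194 193 195 195 196 196 196 197 198 198
 200 192 136  95 147 174 177 179 180 176 169 161 153 112  36  27  35  27
   8   7   9   5  12   7  10   9   7] bot [  6   5   3   4   3   3   3   6   8   4   5   4   4   2   5  19  43  81
  95  95  95  95  96  97  97 100 101 103 101 103 100 101  99  99  99  98
  98]
280 top [183 183 182 183 182 181 181 180 181 179 178 179 180 182 181 183 183 181
 179 152  67 102 163 154 136 125 123 131 151 162 157 103  28  15  21  19
   9   6   8  12   9  10   9  11   6] bot [  6   5   3   8   2   3   3   1   5   1   4   4   7   3   4  10  41  82
  97  97  96  97  97  97  99 100 100 102 101  98  99  98  99  98  97  95
  94]
phone 0.91 tray xy [31.5883 65.3683] (154.4290771484375, 73.45368194580078) 10.314610481262207 (97, 76, 359, 168)
```

Request:
jog_arm(
  rows="1 0.001 0 0 0 0 0;1 0.002 0 0 0 0 0;1 0.003 0 0 0 0 0;1 0.003 0 0 0 0 0",
)

```text
time_s: 22.75
position: [0.5955, 0.0938, 0.0315]
tcp_rot: [[-0.181, 0.984, -0.0], [0.984, 0.181, 0.0], [0.0, -0.0, -1.0]]
force: [0.3, 1.0, -0.7]
opening: 1.0
grasp_force: 0.2
```

```bash
python3 -c "
from h import *
chk()"
```

```text
[33.303  17.9995] [ 0.2789  0.9566 -0.7336]
200 top [188 197 197 195 195 195 195 195 195 196 195 194 195 194 194 195 196 196
 197 197 198 198 199 177  94 125 165 176 180 184 173 109  31  26  34  26
   7   8   8   8   6   9  10   9  10] bot [  8   7   3   5   7   7   8   3   4   0   6   5   5   3   8  19  41  81
  97  94  93  94  95  94  95  96  97  99 100 100 101 102 101 100 101  99
  98]
280 top [183 185 185 184 183 183 183 181 182 182 182 181 179 178 179 180 182 182
 183 184 182 181 177 137  62 108 156 145 129 126 124  98  28  13  21  19
   7   5  10   7  12   4  14   8   8] bot [  4   6   9   0   6   6   8   3   2   2   6   3   7   1   3  11  41  81
  96  97  95  95  96  96  97  97  99  98 101 100 102 100 100  99  99  98
  97]
phone 0.94 tray xy [31.4046 66.4784] (154.29037475585938, 73.81388854980469) 10.489093780517578 (97, 77, 359, 168)
```

Request:
jog_arm(
  rows="1 0.001 0 0 0 0 0;1 0.002 0 0 0 0 0;1 0.002 0 0 0 0 0",
)

```text
time_s: 23.1
position: [0.5953, 0.0947, 0.0316]
tcp_rot: [[-0.181, 0.984, 0.0], [0.984, 0.181, -0.0], [-0.0, 0.0, -1.0]]
force: [-0.1, -0.4, -0.2]
opening: 1.004
grasp_force: 0.2
```

```bash
python3 -c "
from h import *
chk()"
```

```text
[33.3245 18.9471] [-0.0799 -0.3904 -0.1783]
200 top [152 158 176 198 198 196 196 195 196 195 195 196 194 196 194 193 194 195
 196 197 197 198 198 199 200 191 137 104 148 176 174 127  37  24  35  34
   8   9   5  11  11   9  12   7  11] bot [  9   5   4   2   6   3   6   2   6   7   1   1   4   9  29  62  97  96
  95  95  95  93  92  93  94  95  97  97  99  98 102 100 103 102 101 100
 100]
280 top [126 145 182 187 185 184 183 185 182 183 183 182 181 181 180 179 179 181
 181 182 182 183 184 180 178 152  65 101 162 154 133  90  25  17  20  10
  12   3   7   6  10   8   8   7   8] bot [  1   9   5   2   7   2   1   6   8   8   0   7   1   6  27  66  95  95
  93  94  95  95  95  95  97  97  96  99  97  99 100 101 100 102  99  99
  99]
phone 0.61 tray xy [31.3844 68.3822] (152.82101440429688, 72.56455993652344) 10.206275939941406 (97, 76, 359, 166)
```

Request:
jog_arm(
  rows="1 -0.005 0 0 0 0 0;1 -0.03 0 0 0 0 0;1 -0.06 0 -0.02 0 0 0;1 -0.06 0 -0.08 0 0 0;1 -0.06 0 -0.15 0 0 0;1 -0.06 0 -0.22 0 0 0;1 -0.06 0 -0.28 0 0 0;1 -0.06 0 -0.28 0 0 0;1 -0.06 0 -0.28 0 0 0",
)

```text
time_s: 23.95
position: [0.6025, 0.0635, 0.1746]
tcp_rot: [[-0.179, 0.984, 0.006], [0.984, 0.179, -0.001], [-0.002, 0.006, -1.0]]
force: [-0.6, 0.1, 0.3]
opening: 0.998
grasp_force: 0.0
```

```bash
python3 - <<'E'
from h import *
w=wrist(); phone(w,.0125); phone(w,.0158); g=rectify(w,(.566,.070),10.5,.0073,S=3,x=(-75,125),y=(-10,125))
cv2.imwrite('pics/w7.png',g)
print(bot.read_state()['force'])
E
```

```text
phone 0.74 tray xy [31.5344 67.5596] (156.8786163330078, 75.25723266601562) 10.47160816192627 (179, 53, 195, 97)
phone 0.54 tray xy [ 3.0467 32.1506] (235.3809814453125, 221.2720947265625) 10.51699447631836 (85, 0, 306, 269)
phone 0.74 tray xy [31.57   67.4362] (155.1752166748047, 74.44010162353516) 10.471610069274902 (179, 53, 195, 97)
phone 0.54 tray xy [ 3.3916 32.4117] (232.82518005371094, 218.86949157714844) 10.516992568969727 (85, 0, 306, 269)
[-0.7825 -0.6683 -1.1129]
```

View pics/w7.png

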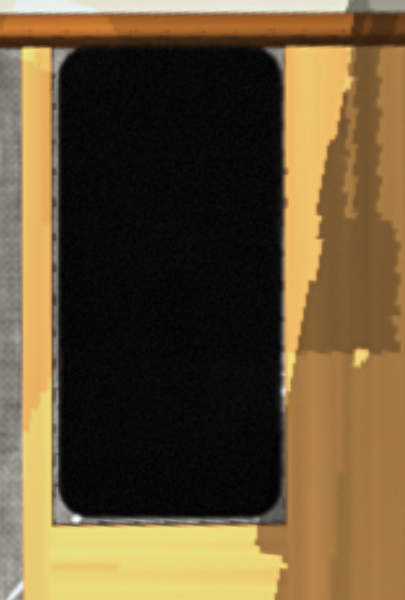

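The phone lies inside the pocket: cols 58–283 within the pocket's 52–286, with its far end at the fence. It sits square, and its apparent size matches the dropped height. The arm is clear.

```bash
python3 -c "
from h import *
print(bot.hand_in())"
```

```text
the job is handed in; nothing more can be done
None
```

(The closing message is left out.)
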